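# Snug a hold-down thumbscrew, back it off a quarter turn and hold it

## Robot

A 6-joint arm with a two-finger parallel gripper is mounted at the origin on the work surface. World frame = base frame: x ahead of the robot, y to its left, z up, the work surface at z = 0. Lengths are in m, angles in rad, forces in N, time in s.
With the tool pointing down it reaches from about 0.325 to 1 m from the base axis. Payload 5.1 kg.
Tool frame: the origin (TCP) lies midway between the tips of the shut fingers; the grasp point (between the pads) lies 19 mm behind it (bot.pinch_z is the distance from the TCP to the grasp point, in m); z points along the fingers, x is the direction in which the jaws open and shut, and the axes are right-handed (so a half turn about z gives the same grasp; the last joint's range is limited). The gripper opens to 85 mm and grips with 20 to 120 N. Pads are 22 mm wide; open, the fingers measure 114 mm over their backs; the gripper's body (76 mm by 85 mm) begins 54 mm behind the grasp point. The pads swing forward as they close: fully open they stand 13 mm farther back than shut.
Start: joints at [-1.4, 0.124, 1.65, -0, 1.367, -0.083], TCP at [0.163, -0.629, 0.231] pointing down, gripper open.
Joint ranges: [-2.61, 2.61], [-1.02, 2.33], [0.03, 2.71], [-1.35, 4.49], [0.32, 2.68], [-2.91, 2.91]. Speed limits (rad/s): [2.57, 2.57, 3.14, 3.14, 3.14, 3.14].

## Interface

Orientations are given as a unit quaternion [x, y, z, w].
In Python, from plant import monitor, cams, bot gives the robot as it stands. The module is installed in compiled form; this text tells all that it offers.
- The arm moves only by the tool move_arm, never from a script. Its argument "rows" is a list that holds one entry, the list of rows, each a list of 4 numbers: the shift along the tool's x, y, z in m, then the turn about the tool's z in degrees. A call has 1 to 20 rows; each row is the pose to reach, as a shift and turn from the pose measured when the call began, along the tool's axes at that moment; what a row does not reach only later rows make up. A row lasts 1/10 s, in which the tool goes at most 50 mm and 8.59 degrees, less where a joint would pass 70% of its speed; a pose out of reach is approached as far as the arm can. A call with a gripper value outside its range is refused whole. "grip" is the opening, from 0 (shut) to 1 (fully open), set as the call begins (left out, the last holds). The fingers move at their own pace and stop on an object; "squeeze" is the grip in N (left out, the last holds). Time passes only in rows, so rows that repeat a pose let the fingers close. It gives the time, the measured TCP pose, the force and the opening at its end, in the units of the state.
- monitor.get_state(): the state, without advancing time (a new reading comes with each control period).
- cams.get_image(name): name is "side" or "top"; returns the picture (400x640x3 uint8, red, green, blue); there is no depth.
- cams.get_calibration(name): a dict with "fx", "fy", "cx", "cy" (pixels), "R" (3x3) and "t" (3): a world point X has camera coordinates R X + t. Camera axes: x right, y down, z forward; pixel columns grow to the right and rows downward; lengths in m; the calibration is good to about 2 mm. A picture is of the moment at which its call begins. get_calibration takes no time and is no camera call.
- bot.sign_off(): hands the job in, once; it reports no verdict.
The state is a dict: "time_s": time; "joints": joint angles; "dq": joint speeds; "joint_efforts": joint torques, N m; "position": TCP position; "ee_rot": TCP orientation; "ft_force": force on the tool from outside, world axes, zero at the start; "moment": the same for the moment, N m; "width": finger opening in m.
Only numpy, scipy, OpenCV 4.12 (cv2) and the standard library are available. Lean on these libraries where they do the work, as an engineer would, in place of code of your own. Each camera call takes 0.05 s, during which the arm holds its last target.

## Task

On the little hold-down clamp, turn the blue thumbscrew clockwise until you feel it seat firmly, then back it off a quarter turn from there, so that the yellow link is captive without being marked. Finish with the thumbscrew still gripped and held steady at that setting; turn only the thumbscrew, never touching the red follower hand with the robot, and leave the bowl, spool and jar where they are.

Things in the scene. Friction and masses are not known exactly. Their poses are not given: they have to be found in the camera images.
- clamp: hold-down clamp fixed to the table: plywood base 150 x 120 x 18 mm, two aluminium uprights, a square aluminium bridge 104 x 104 mm with its top 88 mm above the table. Origin: centre of the underside, straight below the thumbscrew's axis; z up. Where the screw seats differs each time and cannot be seen: it has to be felt
- thumbscrew: thumbscrew in the middle of the bridge, axis vertical: black round skirt 60 mm across, above it a blue upright bar grip 44 mm long, 12 mm thick, 36 mm tall. Origin: on its axis at the bridge's top, 88 mm above the table; z up; skirt top 16 mm, bar 16 to 52 mm above the origin. x points along the bar to the end with the white mark on top. Turns about z only and does not sink
- thumbscrew_grip (a point): where to grip the thumbscrew: on its axis, in the upper half of the bar, 128 mm above the table. Clockwise from above tightens. Friction is about 0.05 N m either way (0.07 while it pushes the hand) and it stays where it is left; it seats after 0.7 to 2.7 rad from the start, then stops dead: seated firmly is about 0.2 to 0.5 N m
- follower: red follower hand, a flat pointer 5 mm wide just above the white dial, its tip 49 mm from the screw's axis, 19 mm out from under the skirt, 90 to 94 mm above the table. Origin on the axis; x points to its tip. The thumbscrew pushes it ahead clockwise once the white-marked end is over it (x axes in line); friction leaves it at the farthest point reached, so after seating it marks the seat
- bowl: bystander: white bowl 124 mm across, 45 mm high, origin centre of its underside
- spool: bystander: empty thread spool, red core, grey flanges 52 mm across, 80 mm high, origin centre of its underside
- jar: bystander: glass jar with orange cap, 56 mm across, 70 mm high, origin centre of its underside
There are look-alikes about, which are no part of the job. Of the things like the clamp, leave any that is green or orange; of the rest the larger one is meant.

How it is judged:
On the way:
1. the thumbscrew is turned clockwise until it seats firmly (at least 0.15 N m against the stop, pushed through the follower hand) (contact force between thumbscrew and follower above 6 N), for 0.1 s.
At the end, for the whole second after the job is handed in: the thumbscrew stands a quarter turn (within about 15 degrees) back from where it seated, which the follower hand marks; the fingers still grip it (over 3 N) and it is still; bowl, spool and jar are within 30 mm of where they were (angle between the x axis of thumbscrew and the x axis of follower, either way round above 1.3 rad and contact force between the fingers and thumbscrew above 3 N and angular speed of thumbscrew below 0.15 rad/s and distance of each of bowl, spool, jar from where it was at the start of the episode below 0.03 m); the arm keeps its last pose, push and grip.
It fails at once if the robot touches the follower hand (contact force between any of the arm, the fingers and follower above 0.5 N).
It fails at once if a bystander is tipped over (angle between any of bowl, spool, jar's own z axis and vertical above 0.6 rad).
It also fails if it takes over 45 s, if anything falls off the work surface, if the arm or the gripper's body presses on something with over 40 N, if the wrist force passes 120 N, or if a joint passes its speed limit or range.

## Working session

There is one attempt and no reset: what is moved stays moved. The work goes in short steps, Python scripts to look and compute and a tool call to move; the robot and the scene stay as the last step left them, time stands still between calls to the robot, and variables do not carry over. Pictures are saved under pics/ and viewed, and the job is handed in when it is done.

Besides the shell and the picture viewer there is one more tool, called by a JSON object that holds its "method" and its "body", one argument or row to a line. move_arm: Moves the arm, as the interface text tells. Its arguments: {"type":"object","properties":{"rows":{"type":"array","items":{"type":"array","items":{"type":"array","items":{"type":"number"}}}},"grip":{"type":"number"},"squeeze":{"type":"number"}},"required":["rows"]}

```bash
mkdir -p pics; python3 - <<'E'
from plant import monitor, cams, bot
import cv2
for n in ("side","top"):
    cv2.imwrite(f"pics/{n}0.png",cams.get_image(n)[:,:,::-1]); print(n,cams.get_calibration(n))
print(monitor.get_state(),bot.pinch_z)
E
```

```text
side {'fx': 424.1486651689201, 'fy': 424.1486651689201, 'cx': 328.790747457683, 'cy': 194.9282380199043, 'R': array([[ 0.9966593 , -0.0816036 , -0.00332986],
       [-0.06284322, -0.74021466, -0.66942736],
       [ 0.05216287,  0.66740027, -0.74287006]]), 't': array([-0.51804601,  0.09467746,  1.00177441])}
top {'fx': 421.06128710089195, 'fy': 421.06128710089195, 'cx': 324.2373841747883, 'cy': 196.821610685371, 'R': array([[-0.02577256, -0.99953344, -0.01639155],
       [-0.99621611,  0.02704155, -0.08259672],
       [ 0.08300143,  0.0142008 , -0.99644824]]), 't': array([0.01163409, 0.54210493, 1.15109157])}
{'time_s': 0.1, 'joints': array([-1.39961622e+00,  1.24467419e-01,  1.65156268e+00,  3.34242077e-05,
        1.36753509e+00, -8.26152250e-02]), 'dq': array([-0.00046981, -0.00158065, -0.0031482 , -0.00126757,  0.00076506,
        0.00099717]), 'joint_efforts': array([ 3.56017708e-04, -4.24932075e+01, -3.66653037e+01, -7.56610757e-05,
        3.87040447e-03,  1.96513611e-06]), 'position': array([ 0.16307512, -0.62862106,  0.23014322]), 'ee_rot': array([ 7.90908255e-01, -6.11933950e-01, -7.16538088e-04, -6.77913879e-04]), 'ft_force': array([ 0.35403329, -0.40251277,  0.098003  ]), 'moment': array([-0.00845346, -0.00025159,  0.00805881]), 'width': 0.08541579834910812} 0.0187
```

View pics/side0.png

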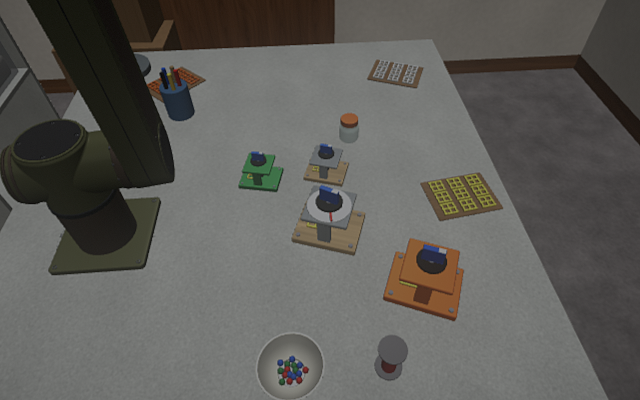

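View pics/top0.png

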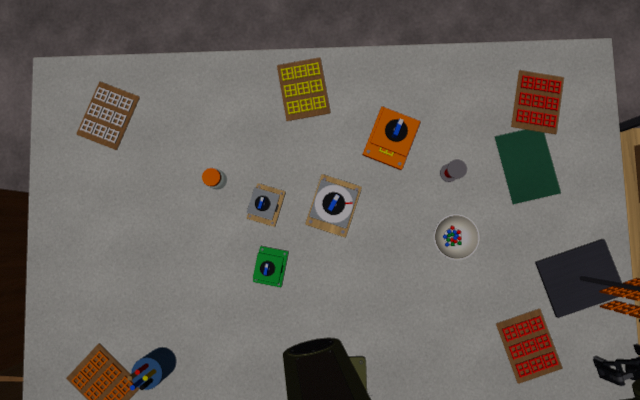

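Look-alikes in the top view: a large plywood/aluminium clamp with a white dial at (333,204), a small grey one at (265,204), a green one at (270,267) and an orange one at (391,138). Leaving out green and orange, the larger of the rest is at (333,204). I'll crop and measure that one.

```bash
cat > h.py <<'E'
import numpy as np, cv2
from plant import cams, monitor, bot
def ray(n,uv,z):
    c=cams.get_calibration(n);R,t=c['R'],c['t']
    d=R.T@np.array([(uv[0]-c['cx'])/c['fx'],(uv[1]-c['cy'])/c['fy'],1]);o=-R.T@t
    return o+d*(z-o[2])/d[2]
def proj(n,X):
    c=cams.get_calibration(n);p=c['R']@np.array(X)+c['t']
    return np.array([c['fx']*p[0]/p[2]+c['cx'],c['fy']*p[1]/p[2]+c['cy']])
def cents(m,n,z,off):
    k,l,s,ce=cv2.connectedComponentsWithStats(m.astype(np.uint8))
    for i in range(1,k):
        if s[i,4]>3:
            uv=ce[i]+off; print('  ',s[i].tolist(),uv.round(1),ray(n,uv,z).round(4))
E
python3 - <<'E'
from h import *
for n,(x0,x1,y0,y1) in dict(top=(298,368,170,240),side=(285,375,175,260)).items():
    im=cv2.imread(f'pics/{n}0.png')[y0:y1,x0:x1]
    cv2.imwrite(f'pics/{n}c.png',cv2.resize(im,None,fx=7,fy=7,interpolation=cv2.INTER_NEAREST))
    h=cv2.cvtColor(im,cv2.COLOR_BGR2HSV);H,S,V=[h[...,i].astype(int) for i in range(3)]
    o=np.array([x0,y0])
    print(n,'blue');cents((H>105)&(H<130)&(S>120)&(V>60),n,.140,o)
    print('red');cents(((H<8)|(H>172))&(S>120)&(V>80),n,.092,o)
    print('white');cents((S<60)&(V>175),n,.140,o)
    print('dark');cents((V<55),n,.104,o)
E
```

```text
top blue
   [30, 29, 9, 12, 61] [331.8 204.6] [ 0.5124 -0.0229  0.14  ]
red
   [47, 32, 7, 2, 14] [348.  202.5] [ 0.5198 -0.0655  0.092 ]
white
dark
   [25, 23, 22, 22, 286] [333.4 203.6] [ 0.5172 -0.027   0.104 ]
side blue
   [35, 11, 16, 9, 59] [325.7 189.4] [ 0.5115 -0.026   0.14  ]
red
   [45, 37, 2, 9, 13] [330.5 216.2] [ 0.5187 -0.0615  0.092 ]
white
dark
   [31, 19, 26, 18, 231] [328.3 205. ] [ 0.5158 -0.0395  0.104 ]
   [45, 52, 1, 12, 12] [330.  232.5] [ 0.5133 -0.1144  0.104 ]
```

```bash
ls pics
```

```text
side0.png
sidec.png
top0.png
topc.png
```

View pics/topc.png

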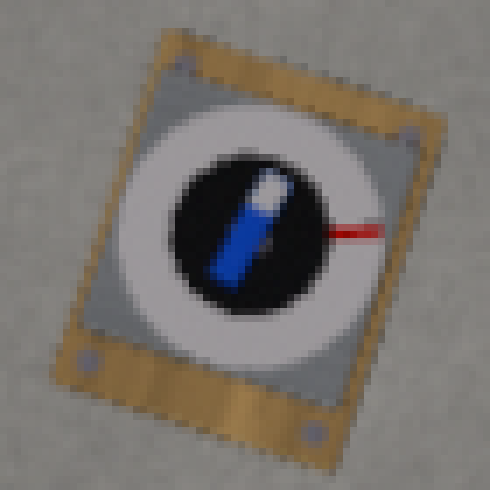

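View pics/sidec.png

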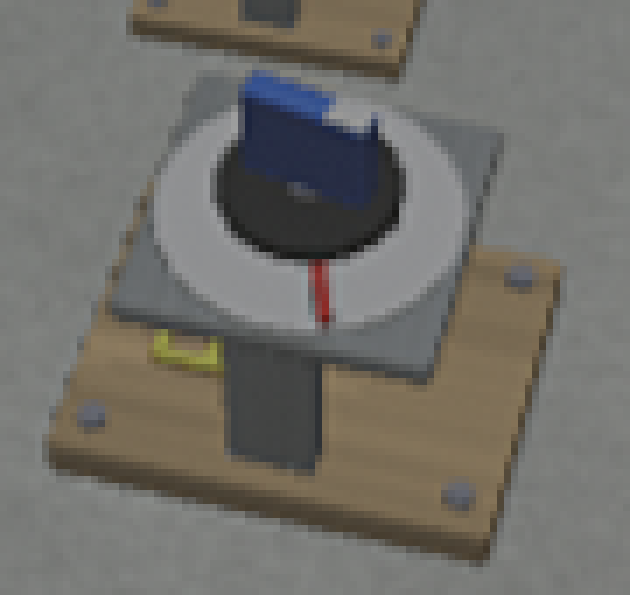

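```bash
python3 - <<'E'
from h import *
o=np.array([298,170])
P=lambda n,u,o,z: ray(n,np.array(u)/7-.5+o,z)
w=P('top',(276,175),o,.14);b=P('top',(221,283),o,.14);print('top bar',w,b,(w+b)/2,np.linalg.norm(w-b),np.arctan2(*(w-b)[1::-1]))
print('dial',P('top',(249.5,236.5),o,.090), 'skirt',P('top',(250,234),o,.104))
tip=P('top',(382,230),o,.092);print('tip',tip)
o=np.array([285,175])
w=P('side',(357,116),o,.14);b=P('side',(257,80),o,.14);print('side bar',w,b,(w+b)/2,np.linalg.norm(w-b),np.arctan2(*(w-b)[1::-1]))
print('dial',P('side',(310,210),o,.090))
tip2=P('side',(325,325),o,.092);print(tip2)
im=cv2.imread('pics/top0.png');
# dial ellipse
h=cv2.cvtColor(im,cv2.COLOR_BGR2HSV)
c=np.array([.516,-.027])
for t in(tip,tip2):print('follower',np.linalg.norm(t[:2]-c),np.arctan2(t[1]-c[1],t[0]-c[0]))
E
```

```text
top bar [ 0.53741272 -0.03634734  0.14      ] [ 0.49923591 -0.01562145  0.14      ] [ 0.51832431 -0.0259844   0.14      ] 0.04343997650524419 -0.4973699082709373
dial [ 0.51896595 -0.0265806   0.09      ] skirt [ 0.51894519 -0.02669941  0.104     ]
tip [ 0.51993401 -0.07612309  0.092     ]
side bar [ 0.5319096 -0.0327639  0.14     ] [ 0.50262831 -0.01518308  0.14      ] [ 0.51726895 -0.02397349  0.14      ] 0.0341537579294649 -0.5407218965414455
dial [ 0.51792252 -0.02625113  0.09      ]
[ 0.51857592 -0.07473356  0.092     ]
follower 0.04928036735758735 -1.4908820931836257
follower 0.047803016291690065 -1.5168840386494202
```

```bash
cat >> h.py <<'E'
from scipy.spatial.transform import Rotation as Ro
def rel(X,ang=None):
    s=monitor.get_state();R=Ro.from_quat(s['ee_rot']).as_matrix()
    print('t',s['time_s'],'pos',s['position'].round(4),'xang',np.degrees(np.arctan2(R[1,0],R[0,0])).round(2),'z',R[:,2].round(4),'j',s['joints'].round(3),'F',s['ft_force'].round(2),'M',s['moment'].round(3),'w',s['width'])
    print('shift',(R.T@(np.array(X)-s['position'])).round(4))
    if ang is not None: print('turn',-(ang-np.degrees(np.arctan2(R[1,0],R[0,0]))))
E
python3 -c "
from h import *
rel([.5185,-.0263,.2],61)"
```

```text
t 0.1 pos [ 0.1631 -0.6286  0.2301] xang -75.46 z [-3.0e-04  1.9e-03 -1.0e+00] j [-1.4    0.124  1.652  0.     1.368 -0.083] F [ 0.35 -0.4   0.1 ] M [-0.008 -0.     0.008] w 0.08541579834910812
shift [-0.4937 -0.4953  0.0312]
turn -136.45897588323166
```

{"method": "move_arm", "body": {
  "rows": [
    [[-0.027,-0.027,0,-7.5],[-0.054,-0.054,0,-15],[-0.081,-0.081,0,-22.5],[-0.108,-0.108,0,-30],[-0.135,-0.135,0,-37.5],[-0.162,-0.162,0,-45],[-0.19,-0.19,0,-52.5],[-0.217,-0.217,0,-60],[-0.244,-0.244,0,-67.5],[-0.271,-0.271,0,-75],[-0.298,-0.298,0,-82.5],[-0.325,-0.325,0,-90],[-0.352,-0.352,0,-97.5],[-0.379,-0.379,0,-105],[-0.406,-0.407,0,-112.5],[-0.433,-0.434,0,-120],[-0.46,-0.461,0,-127.5],[-0.487,-0.488,0,-135],[-0.494,-0.495,0,-136.5],[-0.494,-0.495,0,-136.5]]
  ],
  "grip": 0.7
}}

```text
time_s: 2.1
position: [0.5182, -0.0252, 0.2306]
ee_rot: [0.861, 0.509, -0.0, -0.001]
ft_force: [0.3, 0.1, -0.0]
width: 0.0595
```

```bash
python3 -c "
from h import *
rel([.5185,-.0263,.110],61)
for n in ('side','top'):
    im=cams.get_image(n)[:,:,::-1]; x,y=proj(n,[.5185,-.0263,.13]).astype(int)
    cv2.imwrite(f'pics/{n}1.png',cv2.resize(im[max(0,y-65):y+65,x-65:x+65],None,fx=4,fy=4,interpolation=cv2.INTER_NEAREST))
"
```

```text
t 2.1 pos [ 0.5182 -0.0252  0.2306] xang 61.13 z [-0.0016  0.0018 -1.    ] j [-0.153 -0.169  1.939  0.002  1.373 -1.22 ] F [ 0.34  0.09 -0.04] M [-0.009 -0.031 -0.007] w 0.05953534934972169
shift [-0.0009  0.001   0.1206]
turn 0.12889041966290904
```

View pics/side1.png

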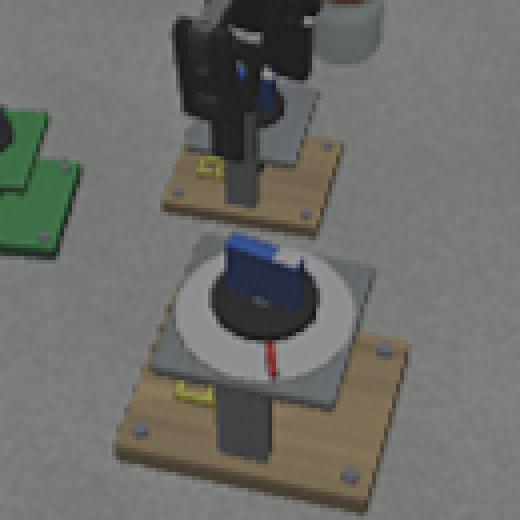

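View pics/top1.png

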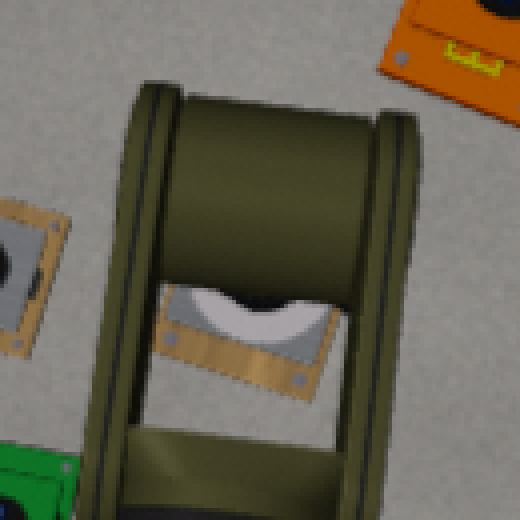

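The side crop shows the target clamp clear, with its bar at crop (265,270) and its hand at (272,358). The open gripper is above and behind it in the picture, which fits a height of 0.23 m. Descending.

{"method": "move_arm", "body": {
  "rows": [
    [[-0.001,0.001,0.025,0],[-0.001,0.001,0.05,0],[-0.001,0.001,0.075,0],[-0.001,0.001,0.1,0],[-0.001,0.001,0.12,0],[-0.001,0.001,0.12,0],[-0.001,0.001,0.12,0]]
  ]
}}

```text
time_s: 2.9
position: [0.5175, -0.029, 0.111]
ee_rot: [0.862, 0.506, -0.0, -0.001]
ft_force: [-0.7, -0.1, 0.4]
width: 0.0596
```

```bash
python3 -c "
from h import *
rel([.5185,-.0263,.110],61)
for n in ('side',):
    im=cams.get_image(n)[:,:,::-1]; x,y=proj(n,[.5185,-.0263,.13]).astype(int)
    cv2.imwrite(f'pics/{n}2.png',cv2.resize(im[max(0,y-50):y+50,x-50:x+50],None,fx=5,fy=5,interpolation=cv2.INTER_NEAREST))
"
```

```text
t 2.9 pos [ 0.5175 -0.029   0.111 ] xang 60.84 z [-0.0018  0.0013 -1.    ] j [-1.600e-01 -5.900e-02  2.049e+00  1.000e-03  1.153e+00 -1.222e+00] F [-0.7  -0.09  0.38] M [-0.012 -0.028 -0.022] w 0.05963071231114227
shift [ 0.0028 -0.0005  0.001 ]
turn -0.16101635443619244
```

View pics/side2.png

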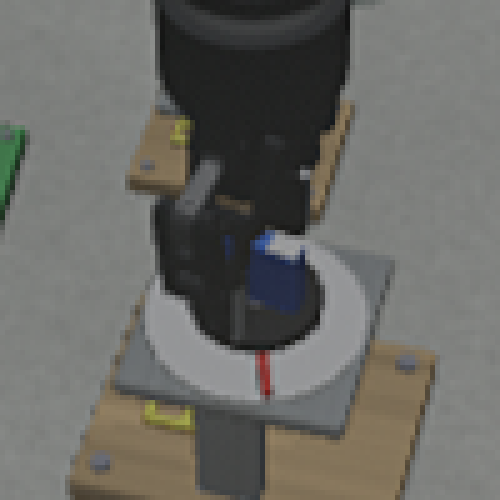

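The bar sits between the fingers, with one finger in front at (235,290) and the hand clear at (265,370). I'll centre by 2.8 mm and close.

{"method": "move_arm", "body": {
  "rows": [
    [[0.0028,-0.0005,0,0],[0.0028,-0.0005,0,0],[0.0028,-0.0005,0,0]]
  ]
}}

```text
time_s: 3.25
position: [0.5199, -0.0263, 0.1131]
ee_rot: [0.862, 0.507, 0.001, 0.0]
ft_force: [-0.6, -0.3, 0.3]
width: 0.0598
```

{"method": "move_arm", "body": {
  "rows": [
    [[0,0,0,0],[0,0,0,0],[0,0,0,0],[0,0,0,0],[0,0,0,0],[0,0,0,0],[0,0,0,0],[0,0,0,0]]
  ],
  "grip": 0,
  "squeeze": 50
}}

```text
time_s: 4.05
position: [0.5195, -0.0273, 0.1134]
ee_rot: [0.862, 0.507, -0.0, 0.001]
ft_force: [-2.9, -4.2, 3.2]
width: 0.0109
```

```bash
python3 -c "
from h import *
rel([.5185,-.0263,.110],61)"
```

```text
t 4.05 pos [ 0.5195 -0.0273  0.1134] xang 60.89 z [ 6.0e-04 -1.4e-03 -1.0e+00] j [-1.550e-01 -5.900e-02  2.045e+00 -1.000e-03  1.155e+00 -1.217e+00] F [-2.87 -4.17  3.24] M [-0.603  0.439  0.045] w 0.010885549931410029
shift [ 0.0004 -0.0013  0.0034]
turn -0.11122955297248183
```

Gripped at 10.9 mm, which agrees with the 12 mm bar. Turning the free part first.

{"method": "move_arm", "body": {
  "rows": [
    [[0,0,0,3],[0,0,0,6],[0,0,0,9],[0,0,0,12],[0,0,0,15],[0,0,0,18],[0,0,0,18]]
  ]
}}

```text
time_s: 4.75
position: [0.5193, -0.0275, 0.1133]
ee_rot: [0.931, 0.366, -0.0, 0.001]
ft_force: [-2.2, -1.4, 2.3]
width: 0.0111
```

```bash
python3 -c "
from h import *
rel([.5185,-.0263,.110],61)
for n in ('side',):
    im=cams.get_image(n)[:,:,::-1]; x,y=proj(n,[.5185,-.0263,.13]).astype(int)
    cv2.imwrite(f'pics/{n}3.png',cv2.resize(im[max(0,y-50):y+50,x-50:x+50],None,fx=5,fy=5,interpolation=cv2.INTER_NEAREST))
"
```

```text
t 4.75 pos [ 0.5193 -0.0275  0.1133] xang 42.89 z [ 0.    -0.002 -1.   ] j [-1.550e-01 -5.900e-02  2.045e+00 -2.000e-03  1.156e+00 -9.030e-01] F [-2.19 -1.38  2.32] M [-0.23   0.272 -0.051] w 0.011051008290147626
shift [ 0.0003 -0.0014  0.0033]
turn -18.10868392415098
```

View pics/side3.png

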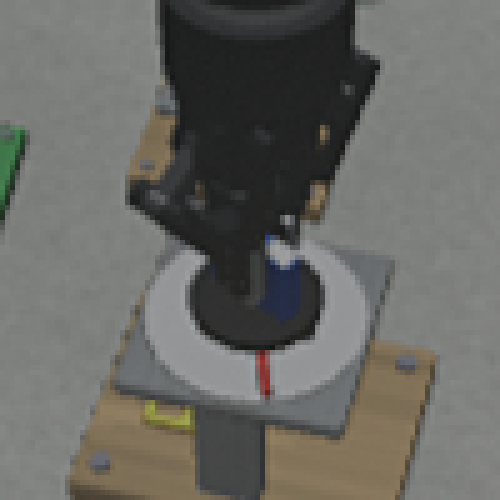

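The bar has turned and the hand is still at (265,370). Continuing clockwise.

{"method": "move_arm", "body": {
  "rows": [
    [[0,0,0,4],[0,0,0,8],[0,0,0,12],[0,0,0,16],[0,0,0,20]]
  ]
}}

```text
time_s: 5.3
position: [0.5191, -0.0277, 0.1134]
ee_rot: [0.98, 0.198, -0.0, 0.001]
ft_force: [-1.5, -2.6, 1.7]
width: 0.0112
```

```bash
python3 -c "
from h import *
rel([.5185,-.0263,.110],61);print(monitor.get_state()['joint_efforts'])"
```

```text
t 5.3 pos [ 0.5191 -0.0277  0.1134] xang 22.86 z [-5.0e-04 -2.4e-03 -1.0e+00] j [-0.155 -0.059  2.045 -0.003  1.156 -0.553] F [-1.52 -2.58  1.74] M [-0.258  0.149  0.1  ] w 0.011210633042160094
shift [ 0.     -0.0015  0.0034]
turn -38.13912698045311
[  0.87740047 -30.11929035 -33.61224174   0.43023298  -0.34070587
  -0.5159138 ]
```

{"method": "move_arm", "body": {
  "rows": [
    [[0,0,0,4],[0,0,0,8],[0,0,0,12],[0,0,0,16]]
  ]
}}

```text
time_s: 5.7
position: [0.5189, -0.0278, 0.1133]
ee_rot: [0.998, 0.059, -0.001, 0.001]
ft_force: [-1.4, -2.1, 1.6]
width: 0.0114
```

```bash
python3 -c "
from h import *
rel([.5185,-.0263,.110],61);print(monitor.get_state()['joint_efforts'])"
```

```text
t 5.7 pos [ 0.5189 -0.0278  0.1133] xang 6.78 z [-0.0011 -0.0026 -1.    ] j [-0.155 -0.059  2.045 -0.003  1.157 -0.272] F [-1.36 -2.11  1.55] M [-0.175  0.229  0.084] w 0.011377683137420472
shift [-0.0002 -0.0015  0.0033]
turn -54.223919094311995
[  0.66323781 -30.07481575 -33.62663269   0.34816087  -0.35567483
  -0.51624002]
```

{"method": "move_arm", "body": {
  "rows": [
    [[0,0,0,3],[0,0,0,6],[0,0,0,9],[0,0,0,12]]
  ]
}}

```text
time_s: 6.1
position: [0.5187, -0.0278, 0.1133]
ee_rot: [0.999, -0.046, -0.001, 0.001]
ft_force: [-2.2, -1.1, 1.2]
width: 0.0111
```

```bash
python3 -c "
from h import *
rel([.5185,-.0263,.110],61);print(monitor.get_state()['joint_efforts'])"
```

```text
t 6.1 pos [ 0.5187 -0.0278  0.1133] xang -5.26 z [-0.0016 -0.0028 -1.    ] j [-0.155 -0.059  2.045 -0.003  1.157 -0.062] F [-2.18 -1.12  1.18] M [-0.146  0.126  0.154] w 0.01106058127716642
shift [-0.0004 -0.0015  0.0033]
turn -66.2609947356937
[  0.40954859 -30.17200112 -33.58441114   0.30466815  -0.26734513
  -0.29152589]
```

{"method": "move_arm", "body": {
  "rows": [
    [[0,0,0,3],[0,0,0,6],[0,0,0,8]]
  ]
}}

```text
time_s: 6.4
position: [0.5187, -0.0278, 0.1134]
ee_rot: [0.993, -0.115, -0.001, 0.002]
ft_force: [-1.8, -1.0, -0.0]
width: 0.0111
```

```bash
python3 -c "
from h import *
rel([.5185,-.0263,.110],61);print(monitor.get_state()['joint_efforts'])
for n in ('side',):
    im=cams.get_image(n)[:,:,::-1]; x,y=proj(n,[.5185,-.0263,.13]).astype(int)
    cv2.imwrite(f'pics/{n}4.png',cv2.resize(im[max(0,y-50):y+50,x-50:x+50],None,fx=5,fy=5,interpolation=cv2.INTER_NEAREST))
"
```

```text
t 6.4 pos [ 0.5187 -0.0278  0.1134] xang -13.23 z [-0.0017 -0.0031 -1.    ] j [-0.155 -0.06   2.045 -0.004  1.157  0.077] F [-1.84 -1.04 -0.01] M [-0.124  0.014  0.482] w 0.011075574380560095
shift [-0.0005 -0.0015  0.0033]
turn -74.22640038891649
[ -0.12259412 -30.36442995 -33.46483827   0.37708836  -0.09498812
   0.29949429]
```

View pics/side4.png

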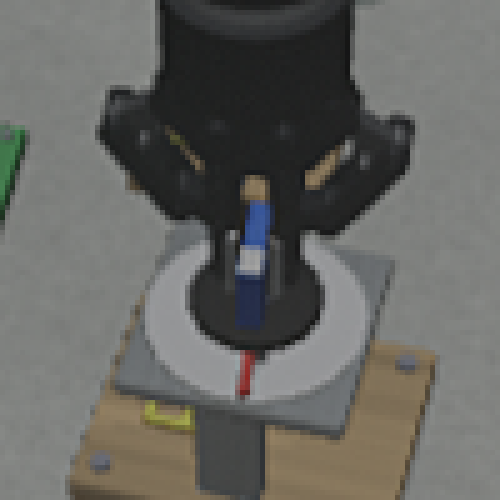

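The white mark at (250,262) now lies in line with the red hand at (245,372), and the hand has moved. Mz has jumped from about 0.15 to 0.48 N m, so this looks like the seat. I'll hold a small push to confirm it stays put.

{"method": "move_arm", "body": {
  "rows": [
    [[0,0,0,0.5],[0,0,0,1],[0,0,0,1]]
  ]
}}

```text
time_s: 6.75
position: [0.5187, -0.0278, 0.1134]
ee_rot: [0.992, -0.123, -0.001, 0.002]
ft_force: [-0.7, -0.4, -0.1]
width: 0.0114
```

```bash
python3 -c "
from h import *
rel([.5185,-.0263,.110],61);print(monitor.get_state()['joint_efforts'])"
```

```text
t 6.75 pos [ 0.5187 -0.0278  0.1134] xang -14.18 z [-0.0016 -0.0035 -1.    ] j [-0.155 -0.059  2.045 -0.004  1.157  0.094] F [-0.66 -0.44 -0.08] M [-0.159  0.062  0.652] w 0.01140200798728533
shift [-0.0006 -0.0015  0.0033]
turn -75.17734227481529
[ -0.18538544 -30.41439414 -33.44196439   0.48043102  -0.07691235
   0.69365524]
```

Torque rises with angle at about 0.17 N m per degree, which is only grip compliance, so the stop is dead. It has been held for more than 0.3 s. Zero-torque tool angle at the seat is about 3–4° behind the present one, so I'll back off 90° plus that.

{"method": "move_arm", "body": {
  "rows": [
    [[0,0,0,-4],[0,0,0,-10],[0,0,0,-16],[0,0,0,-22],[0,0,0,-28],[0,0,0,-34],[0,0,0,-40],[0,0,0,-46],[0,0,0,-52],[0,0,0,-58],[0,0,0,-64],[0,0,0,-70],[0,0,0,-76],[0,0,0,-82],[0,0,0,-88],[0,0,0,-92],[0,0,0,-93.5],[0,0,0,-93.5],[0,0,0,-93.5]]
  ]
}}

```text
time_s: 8.65
position: [0.5194, -0.0272, 0.1134]
ee_rot: [0.77, 0.638, -0.001, 0.001]
ft_force: [3.6, 3.1, -2.5]
width: 0.0113
```

```bash
python3 -c "
from h import *
rel([.5185,-.0263,.110],61)
for n in ('side',):
    im=cams.get_image(n)[:,:,::-1]; x,y=proj(n,[.5185,-.0263,.13]).astype(int)
    cv2.imwrite('pics/side5raw.png',im)
    cv2.imwrite(f'pics/{n}5.png',cv2.resize(im[max(0,y-50):y+50,x-50:x+50],None,fx=5,fy=5,interpolation=cv2.INTER_NEAREST)); print(x-50,y-50)
"
```

```text
t 8.65 pos [ 0.5194 -0.0272  0.1134] xang 79.23 z [ 2.0e-04 -1.8e-03 -1.0e+00] j [-1.550e-01 -5.900e-02  2.045e+00 -2.000e-03  1.155e+00 -1.537e+00] F [ 3.61  3.06 -2.53] M [ 0.837 -0.819  0.026] w 0.01134650574432088
shift [ 0.0007 -0.001   0.0034]
turn 18.230931134117156
278 142
```

View pics/side5.png

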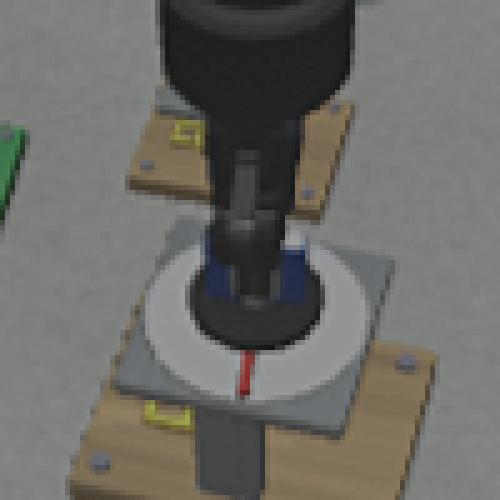

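The hand is still at (245,372) where the seat left it, and the white mark is back at (295,240). Now checking the angle between them numerically.

```bash
python3 -c "
from h import *
im=cv2.imread('pics/side5raw.png');c=np.array([.5185,-.0263])
for f in ('side0','side5raw'):
    h=cv2.cvtColor(cv2.imread(f'pics/{f}.png'),cv2.COLOR_BGR2HSV)[205:225,315:345].astype(int)
    m=((h[...,0]<8)|(h[...,0]>172))&(h[...,1]>120)&(h[...,2]>80)
    v,u=np.nonzero(m);p=ray('side',(u.mean()+315,v.mean()+205),.094)
    print(f,m.sum(),p,np.linalg.norm(p[:2]-c),np.degrees(np.arctan2(p[1]-c[1],p[0]-c[0])))
s=monitor.get_state();print(s['time_s'],s['dq'].round(4),s['width'])
"
```

```text
side0 13 [ 0.51855259 -0.06311553  0.094     ] 0.03681556363402747 -89.91815182758484
side5raw 13 [ 0.51069766 -0.0633102   0.094     ] 0.03782369172616358 -101.9045440336846
8.7 [ 0.0005  0.0007  0.0011 -0.0002 -0.0011 -0.0012] 0.011030248908000195
```

```bash
python3 -c "
from h import *
a=cv2.imread('pics/side0.png');b=cv2.imread('pics/side5raw.png')
for n,(x0,x1,y0,y1) in dict(bowl=(250,330,325,400),spool=(368,412,330,385),jar=(335,362,108,145)).items(): print(n,cv2.absdiff(a,b)[y0:y1,x0:x1].max())
bot.sign_off(); print(monitor.get_state()['time_s'])
"
```

```text
bowl 7
spool 6
jar 111
the job is handed in; nothing more can be done
the job is handed in; nothing more can be done
```

I turned the blue thumbscrew on the large plywood and aluminium clamp clockwise until it seated, then backed it off a quarter turn. I handed the job in at about 8.7 s with the thumbscrew still gripped.

- **Seat:** the screw stopped after about 72° (1.26 rad). Torque then rose steeply to 0.48 N m and reached 0.65 N m while I held it. That is somewhat above the 0.2–0.5 N m range given for firm seating. The red hand had been pushed about 12° by then.
- **Final setting:** the bar is at about −10.8° (worked out from the gripper angle) and the hand at −101.9° (measured in the image), so they are 91° apart. The fingers were closed on the bar at 11 mm with a 50 N grip, and the joints were still. The hand had not moved since seating.
- **Bystanders:** the bowl and spool look unchanged in the before and after pictures. The jar's patch did differ. I think that is the gripper coming into view in front of it, since the arm stayed above the clamp, but I did not check this separately before handing in.

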